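# Build the test-sieve stack on the sieve shaker

### The arm

A 6-joint arm with a two-finger parallel gripper is mounted at the origin on a cart in front of the work surface, level with it; the furniture and walls round the work are solid. World frame = base frame: x ahead of the robot, y to its left, z up, the work surface at z = 0. Lengths are in m, angles in rad, forces in N, time in s.
With the tool pointing down it reaches from about 0.35 to 0.975 m from the base axis. Payload 4.9 kg.
Tool frame: the origin (TCP) lies between the finger pads; the fingertips stand 14 mm ahead of it and the grasp point (between the pads) lies 5 mm behind it (manip.finger_overhang is the distance from the TCP to the fingertips, in m); z points along the fingers, y is the line along which they close (so a half turn about z gives the same grasp; the last joint's range is limited). The gripper opens to 85 mm and grips with 20 to 120 N. Pads are 22 mm wide; open, the fingers measure 114 mm over their backs; the gripper's body (76 mm by 85 mm) begins 54 mm behind the grasp point. The pads swing forward as they close: fully open they stand 13 mm farther back than shut.
Start: joints at [1.021, 0.053, 1.613, -0, 1.476, -0.119], TCP at [0.261, 0.568, 0.209] pointing down, gripper open.
Joint ranges: [-3.01, 3.01], [-1.01, 2.22], [0.06, 2.58], [-1.02, 4.17], [0.09, 2.62], [-3.14, 3.14]. Speed limits (rad/s): [2.57, 2.57, 3.14, 3.14, 3.14, 3.14].

### API

Orientations are given as a unit quaternion [w, x, y, z].
In Python, from plant import manip, grab_frame gives the robot as it stands.
- The arm moves only by the tool servo_tool, never from a script. Its argument "deltas" is a list that holds one entry, the list of rows, each a list of 5 numbers: the opening in per cent of the stroke, from 0 (shut) to 100 (fully open), then the shift along the world's x, y, z in m, then the turn about the world's z in degrees. A call has exactly 8 rows; each row shifts and turns the commanded pose from where the row before left it; what a row does not reach is not made up. A row lasts 1/10 s, in which the tool goes at most 50 mm and 8.59 degrees, less where a joint would pass 70% of its speed; a pose out of reach is approached as far as the arm can. A call is refused whole if a number of a shift passes 0.05 or a number of a turn 8.59, either way. A call with a gripper value outside its range is refused whole. The fingers move at their own pace and stop on an object; the grip force is fixed at half the most. Time passes only in rows, so rows that do not move let the fingers close, or fill a call up. It gives the time, the measured TCP pose, the force, the opening and the grip force at its end, in the units of the state.
- manip.state(): the state, without advancing time (a new reading comes with each control period).
- grab_frame(name): name is "side" or "top"; returns a dict with "pixels" (384x512x3 uint8, red, green, blue), "z_map" (384x512 float32, m along the optical axis (not along the pixel's ray), 0 where there is no reading), "fx", "fy", "cx", "cy" (pixels), "dist" ([k1, k2, p1, p2, k3] as OpenCV has them; the pictures are not rectified), "rvec" (rotation vector, rad) and "tvec" (3), from world to camera coordinates, as OpenCV has them. Camera axes: x right, y down, z forward; pixel columns grow to the right and rows downward; lengths in m; the calibration is good to about 2 mm. A picture is of the moment at which its call begins.
- manip.job_done(): hands the job in; it is judged then, once.
The state is a dict: "time": time; "joint_pos": joint angles; "joint_vel": joint speeds; "joint_efforts": joint torques, N m; "tool_pos": TCP position; "tool_rot": TCP orientation; "contact_force": force on the tool from outside, world axes, zero at the start; "ft_torque": the same for the moment, N m; "gripper_width": opening from 0.0 (shut) to 1.0 (fully open); "grasp_force": force on a finger pad.
Only numpy, scipy, OpenCV 4.12 (cv2) and the standard library are available. Lean on these libraries where they do the work, as an engineer would, in place of code of your own. Each camera call takes 0.05 s, during which the arm holds its last target. There are 200 camera calls.

### The job

Build the sieve stack for a particle-size test on the sieve shaker: seat the receiving pan in the raised ring on the shaker's plate, put the three sieves on it so that the mesh gets coarser from bottom to top, and close the stack with the lid. Each piece must sit fully home and level in the one below it; leave the powder jar, the mortar and the petri dish where they are.

Things in the scene. Friction and masses are not known exactly. Their poses are not given: they have to be found in the camera images.
- shaker: Sieve shaker, fixed: a low white box 160 x 140 mm with a dial and a switch on its front. On top a round aluminium plate, 88 mm across, its upper face 52 mm above the bench; on it a raised ring (64 mm inside, 71 mm outside, 6 mm high) into which the pan fits. Origin: on the bench under the centre of the ring; x to the back, z up. Place and yaw vary.
- pan: Receiving pan of the sieve set: plain stainless round dish with a solid bottom and no mesh, 60 mm outer diameter, 55 mm inside, 28 mm high, floor 3 mm thick, bottom edge tapered. The skirt of a sieve drops into its mouth. Origin: centre of the underside; z up. Loose. 120 g.
- fine_sieve: Stainless test sieve, the shortest of the three: round open frame, 60 mm outside, 55 mm inside, 32 mm high in all, mesh very fine (2 mm pitch, a close gauze). A 52 mm skirt, 8 mm high (lowest 2 mm tapered), drops into the mouth of the piece beneath until the shoulder above it rests on that rim; 24 mm of frame stay visible. Origin: centre of the skirt's underside, z up. Loose, standing on its skirt. 110 g.
- medium_sieve: Stainless test sieve, the middle one in height of the three: round open frame, 60 mm outside, 55 mm inside, 40 mm high in all, mesh medium (6 mm pitch, 9 wires each way). A 52 mm skirt, 8 mm high (lowest 2 mm tapered), drops into the mouth of the piece beneath until the shoulder above it rests on that rim; 32 mm of frame stay visible. Origin: centre of the skirt's underside, z up. Loose, standing on its skirt. 130 g.
- coarse_sieve: Stainless test sieve, the tallest of the three: round open frame, 60 mm outside, 55 mm inside, 48 mm high in all, mesh coarse (13 mm pitch, 3 thick wires each way). A 52 mm skirt, 8 mm high (lowest 2 mm tapered), drops into the mouth of the piece beneath until the shoulder above it rests on that rim; 40 mm of frame stay visible. Origin: centre of the skirt's underside, z up. Loose, standing on its skirt. 150 g.
- lid: Lid of the sieve set: flat stainless disc, 60 mm across, with a black knob (20 mm across) on top and a 52 mm spigot below that drops into the mouth of the top sieve until the disc rests on its rim. Heights over the underside: spigot 0 to 6 mm, disc 6 to 10 mm, knob 10 to 30 mm. Origin: centre of the underside, z up. Loose, lying knob up. 100 g.
- powder_jar: Bystander: white plastic powder jar with a label, 92 mm across, 118 mm high. Origin: centre of the underside.
- mortar: Bystander: white porcelain mortar, 76 mm across, 46 mm high. Origin: centre of the underside.
- petri_dish: Bystander: clear glass petri dish, 60 mm across, 14 mm high. Origin: centre of the underside.
Not all that is in view belongs to the job. Leave any green or red look-alike of the lid alone. What is shaped like the coarse_sieve but purple or red is not meant.

How it is judged:
By the outcome, as a careful person would: the job done as asked, in the order asked, and still so for the second after the job is handed in, with the robot touching nothing.
It also fails if it takes over 120 s, if anything falls off the work surface, if the arm or the gripper's body presses on something with over 40 N, if the wrist force passes 120 N, or if a joint passes its speed limit or range.

## Working session

There is one attempt and no reset: what is moved stays moved. The work goes in short steps, Python scripts to look and compute and a tool call to move; the robot and the scene stay as the last step left them, time stands still between calls to the robot, and variables do not carry over. Pictures are saved under pics/ and viewed, at most 16 in all, crops included, and the job is handed in when it is done.

Besides the shell and the picture viewer there is one more tool, called in YAML: its name, and indented under it one key for each argument. servo_tool: Moves the arm, as the interface text tells. Its arguments: {"type":"object","properties":{"deltas":{"type":"array"}},"required":["deltas"]}

```bash
mkdir -p pics; ls
cat > h.py <<'E'
import numpy as np, cv2
from plant import manip, grab_frame
def snap(n):
    f=grab_frame(n); np.savez(f'/tmp/{n}.npz',**f); return f
def load(n): return dict(np.load(f'/tmp/{n}.npz'))
def cloud(f):
    K=np.array([[f['fx'],0,f['cx']],[0,f['fy'],f['cy']],[0,0,1.]]);R,_=cv2.Rodrigues(np.array(f['rvec'],float))
    h,w=f['z_map'].shape;u,v=np.meshgrid(np.arange(w),np.arange(h))
    p=cv2.undistortPoints(np.stack([u,v],-1).reshape(-1,1,2).astype(float),K,np.array(f['dist'],float)).reshape(h,w,2)
    z=f['z_map'];P=np.dstack([p[...,0]*z,p[...,1]*z,z])-np.array(f['tvec'],float).reshape(3)
    P=P@R; P[z<=0]=np.nan; return P
E
python3 - <<'E'
from h import *
for n in('top','side'):
    f=snap(n); cv2.imwrite(f'pics/{n}0.png',cv2.resize(f['pixels'][...,::-1],(800,600),interpolation=cv2.INTER_CUBIC))
    R,_=cv2.Rodrigues(f['rvec']);print(n,-R.T@np.ravel(f['tvec']),f['fx'])
print(manip.state())
E
```

```text
pics
top [0.51114492 0.00749763 1.38037375] 449.71431943373744
side [-0.50605447  0.79974502  1.07973592] 494.3048566178828
{'time': 0.1, 'joint_pos': array([ 1.02099410e+00,  5.33095950e-02,  1.61417021e+00,  4.00115107e-05,
        1.47600705e+00, -1.18999134e-01]), 'joint_vel': array([ 0.00045234, -0.00165847, -0.00211146,  0.00117925,  0.00121832,
        0.00046271]), 'joint_efforts': array([-3.23204249e-04, -3.94906998e+01, -3.71360207e+01, -1.72744312e-04,
        3.95950279e-03,  1.08512069e-05]), 'tool_pos': array([0.26066697, 0.56737487, 0.2082663 ]), 'tool_rot': array([-3.29651761e-04,  2.13741487e-01,  9.76889799e-01, -8.88100285e-04]), 'contact_force': array([ 0.42946614, -0.07600082,  0.25179331]), 'ft_torque': array([-0.00483429, -0.02457248,  0.0061059 ]), 'grasp_force': 0.0, 'gripper_width': 1.006158122914519}
```

View pics/top0.png

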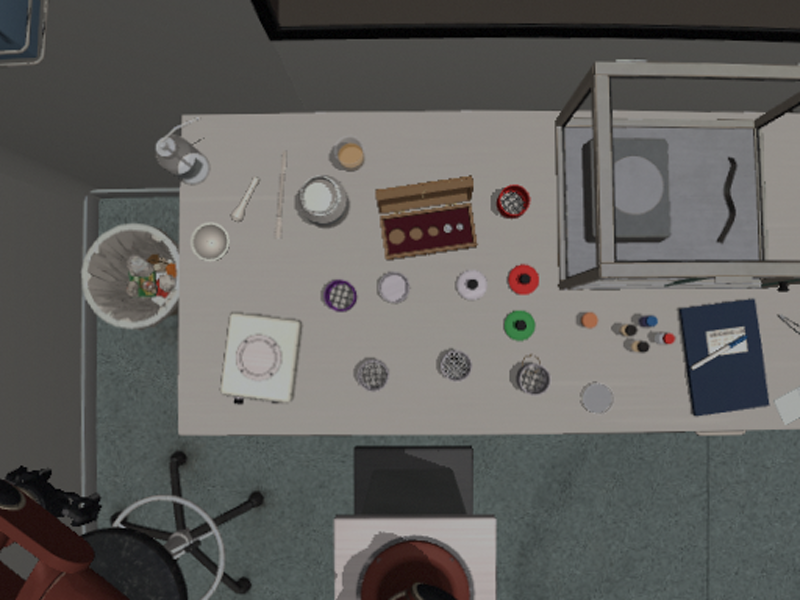

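View pics/side0.png

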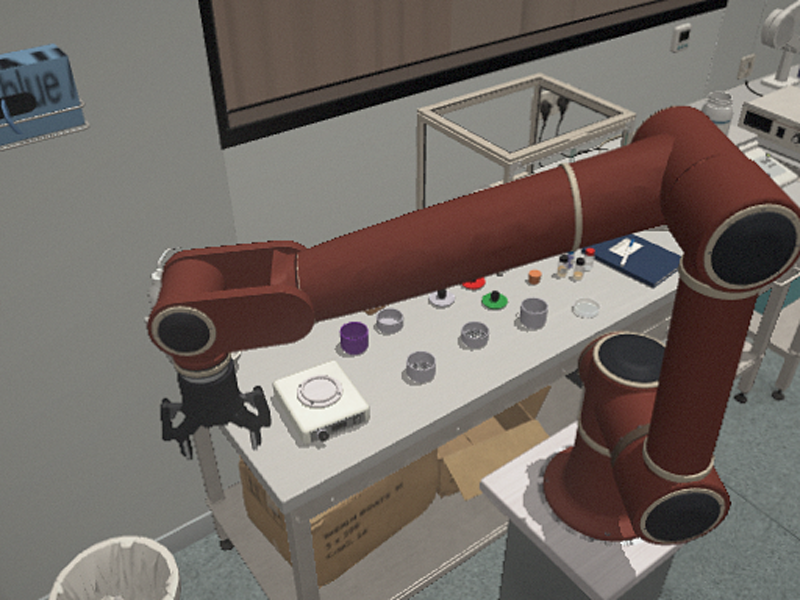

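In the 800x600 top view, these could be taken for pieces of the set:
- Sieves: (371,374), (455,364) and (533,376). Purple (340,296) and red (513,201) are decoys.
- Pan: (393,289). The petri dish is at (597,397).
- Lid: silver (472,284). Red (522,280) and green (519,325) are decoys.
- Shaker: (260,357).

Next I'll take a close crop and measure heights.

Run:
```python
from h import *
f=load('top');P=cloud(f)
c=f['pixels'][170:265,205:365,::-1];cv2.imwrite('pics/crop0.png',cv2.resize(c,(800,475),interpolation=cv2.INTER_CUBIC))
for n,u,v in [('s1',371,374),('s2',455,364),('s3',533,376),('pan',393,289),('lid',472,284),('purple',340,296),('shaker',260,357),('green',519,325),('red',522,280)]:
    u=int(u*.64);v=int(v*.64);r=20
    Q=P[v-r:v+r,u-r:u+r].reshape(-1,3);Q=Q[np.isfinite(Q).all(1)]
    lo=.045 if n=='shaker' else .004
    h=Q[Q[:,2]>lo]; top=np.percentile(h[:,2],97)
    d=h[h[:,2]>top-.004]
    (cx,cy),rad=cv2.minEnclosingCircle(d[:,:2].astype(np.float32))
    print(n,'top',top.round(4),'c',round(cx,4),round(cy,4),'R',round(rad,4),len(d),'bench',np.median(Q[Q[:,2]<.01][:,2]).round(4) )
```

```text
s1 top 0.0416 c 0.4302 0.0817 R 0.0297 35 bench -0.0004
s2 top 0.0333 c 0.4477 -0.0776 R 0.0301 35 bench -0.0005
s3 top 0.0486 c 0.4228 -0.2264 R 0.0304 49 bench -0.0011
pan top 0.0335 c 0.6169 0.0419 R 0.0453 27 bench -0.0003
lid top 0.0307 c 0.604 -0.1112 R 0.0094 27 bench -0.0004
purple top 0.0507 c 0.5838 0.1447 R 0.0297 31 bench -0.0002
shaker top 0.0589 c 0.4671 0.2974 R 0.0413 131 bench nan
green top 0.0303 c 0.5249 -0.2033 R 0.0097 29 bench -0.0008
red top 0.0299 c 0.6138 -0.2121 R 0.0089 25 bench -0.0007
  return _methods._mean(a, axis=axis, dtype=dtype,
  ret = ret.dtype.type(ret / rcount)
```

View pics/crop0.png

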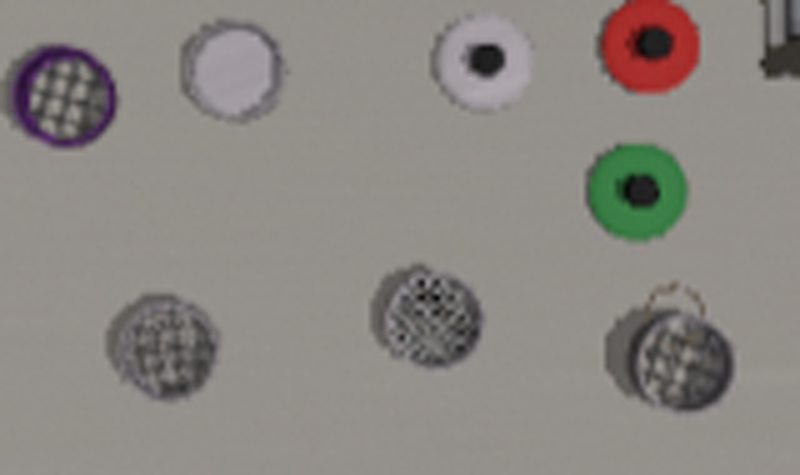

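The crop shows three steel sieves. The finest mesh is at (430,317), height 33 mm, so that is the fine sieve. (165,347) at 42 mm is medium and (682,360) at 49 mm is coarse. The plain dish (233,70) is the pan and the silver disc (485,60) is the lid. Next I'll refine the centres with both cameras.

```bash
cat >> h.py <<'E'
from scipy.optimize import least_squares
def fit(P,c,R,zlo,zhi,rin,rout):
    Q=P.reshape(-1,3);Q=Q[np.isfinite(Q).all(1)];Q=Q[(Q[:,2]>zlo)&(Q[:,2]<zhi)];c=np.array(c,float)
    for _ in range(6):
        d=np.hypot(*(Q[:,:2]-c).T);S=Q[(d>rin)&(d<rout)]
        if len(S)<6: return c,len(S),0
        r=least_squares(lambda x:np.hypot(*(S[:,:2]-x).T)-R,c,loss='soft_l1',f_scale=.001);c=r.x
    return c.round(4),len(S),np.median(S[:,2]).round(4)
OBJ={'fine':((.447,-.077),.02875,.029,.037,.024,.033),'medium':((.431,.082),.02875,.036,.045,.024,.033),'coarse':((.423,-.226),.02875,.044,.053,.024,.033),
'pan':((.611,.042),.02875,.024,.032,.024,.033),'ring':((.467,.302),.03375,.055,.062,.029,.038),'lidknob':((.604,-.111),.008,.026,.034,0,.013)}
E
python3 - <<'E'
from h import *
for n in('top','side'):
    P=cloud(load(n))
    for k,a in OBJ.items(): print(n,k,*fit(P,*a))
    Q=P.reshape(-1,3);Q=Q[np.isfinite(Q).all(1)]
    for nm,c,lo,hi,r in [('liddisc',(.604,-.111),.006,.014,.035),('plate',(.467,.302),.047,.06,.05),('panfoot',(.611,.042),.008,.036,.036)]:
        S=Q[(Q[:,2]>lo)&(Q[:,2]<hi)&(np.hypot(*(Q[:,:2]-c).T)<r)]
        if len(S)>9: print(n,nm,cv2.minEnclosingCircle(S[:,:2].astype(np.float32)),len(S),((S[:,:2].max(0)+S[:,:2].min(0))/2).round(4))
E
```

```text
top fine [ 0.4476 -0.0775] 35 0.0315
top medium [0.4302 0.0815] 44 0.039
top coarse [ 0.4227 -0.2266] 54 0.0469
top pan [0.6001 0.0407] 39 0.0281
top ring [0.4673 0.2963] 79 0.0578
top lidknob [ 0.604  -0.1102] 29 0.0303
top liddisc ((0.6081224083900452, -0.11267828941345215), 0.03318421170115471) 214 [ 0.6053 -0.1112]
top plate ((0.4666983485221863, 0.302157461643219), 0.049645598977804184) 645 [0.4657 0.3022]
top panfoot ((0.6010016798973083, 0.040993981063365936), 0.029540756717324257) 60 [0.6042 0.0413]
side fine [ 0.4457 -0.0794] 29 0.0317
side medium [0.4286 0.0792] 47 0.0383
side coarse [ 0.4194 -0.2272] 34 0.0461
side pan [0.5978 0.0376] 39 0.0265
side ring [0.4644 0.2965] 66 0.057
side lidknob [ 0.5957 -0.1106] 10 0.0298
side liddisc ((0.6009920239448547, -0.11274327337741852), 0.029212241992354393) 77 [ 0.6014 -0.1127]
side plate ((0.4651867151260376, 0.2997480630874634), 0.04798511043190956) 469 [0.4636 0.2963]
side panfoot ((0.6032159328460693, 0.038467708975076675), 0.0330154113471508) 110 [0.6044 0.0383]
```

Run:
```python
from h import *
print([a for a in dir(manip) if a[0]!='_'],manip.finger_overhang)
P=cloud(load('side'));t=manip.state()['tool_pos']
Q=P.reshape(-1,3);Q=Q[np.isfinite(Q).all(1)]
S=Q[(abs(Q[:,0]-t[0])<.07)&(abs(Q[:,1]-t[1])<.08)&(Q[:,2]>.1)&(Q[:,2]<.3)]
z=np.sort(S[:,2]);print(z[:8].round(4),t)
a=np.array([.4175,.9087]);L=S[S[:,2]<.215];print(np.c_[(L[:,:2]-t[:2])@a,(L[:,:2]-t[:2])@[a[1],-a[0]],L[:,2]-t[2]].round(3)[::4])
```

```text
['IKError', 'finger_overhang', 'job_done', 'state'] 0.014
[0.2458 0.2463 0.2468 0.247  0.2471 0.2471 0.2474 0.2474] [0.26066697 0.56737487 0.2082663 ]
[]
```

Run:
```python
from h import *
f=load('side');P=cloud(f);t=manip.state()['tool_pos']
print((f['z_map'][270:300:3,104:176:6]).round(2))
K=np.array([[f['fx'],0,f['cx']],[0,f['fy'],f['cy']],[0,0,1.]])
a=np.array([.4175,.9087,0])
for dz in(-.014,0,.013):
  for s in(-1,0,1):
    p=t+s*a*.0425+[0,0,dz];print(dz,s,(cv2.projectPoints(p[None],f['rvec'],f['tvec'],K,f['dist'])[0].ravel()-[90,220]).round(1)*8)
cv2.imwrite('pics/tip.png',cv2.resize(f['pixels'][220:300,90:190,::-1],(800,640),interpolation=cv2.INTER_CUBIC)[:600])
```

```text
[[1.04 1.96 1.07 1.05 1.04 1.06 1.06 1.07 1.06 1.07 1.08 1.07]
 [1.04 1.96 1.08 1.04 1.91 1.06 1.52 1.48 1.48 1.07 1.08 1.08]
 [1.05 1.06 1.06 1.05 1.92 2.07 2.08 1.47 1.46 1.47 1.08 1.47]
 [1.05 1.06 1.06 2.02 1.93 1.94 2.09 1.48 1.46 1.46 1.09 1.46]
 [1.98 1.99 1.06 2.04 1.93 1.95 2.1  1.49 1.45 1.45 1.1  1.45]
 [0.   2.   1.07 1.1  1.94 1.97 2.11 2.12 1.44 1.44 1.1  1.44]
 [1.99 2.01 1.09 1.1  1.95 1.97 2.11 2.14 1.45 1.43 1.43 1.43]
 [2.   2.02 2.05 1.09 1.96 1.98 2.12 2.14 2.17 1.42 1.42 1.43]
 [2.01 2.03 2.06 2.07 1.97 1.99 2.14 2.16 2.18 1.42 1.41 1.41]
 [2.01 2.04 2.06 2.08 2.   2.01 2.15 2.17 2.19 1.44 1.4  1.41]]
-0.014 -1 [588.8 633.6]
-0.014 0 [440.8 656. ]
-0.014 1 [290.4 679.2]
0 -1 [583.2 601.6]
0 0 [433.6 624. ]
0 1 [282.4 646.4]
0.013 -1 [577.6 571.2]
0.013 0 [426.4 593.6]
0.013 1 [274.4 616. ]
```

View pics/tip.png

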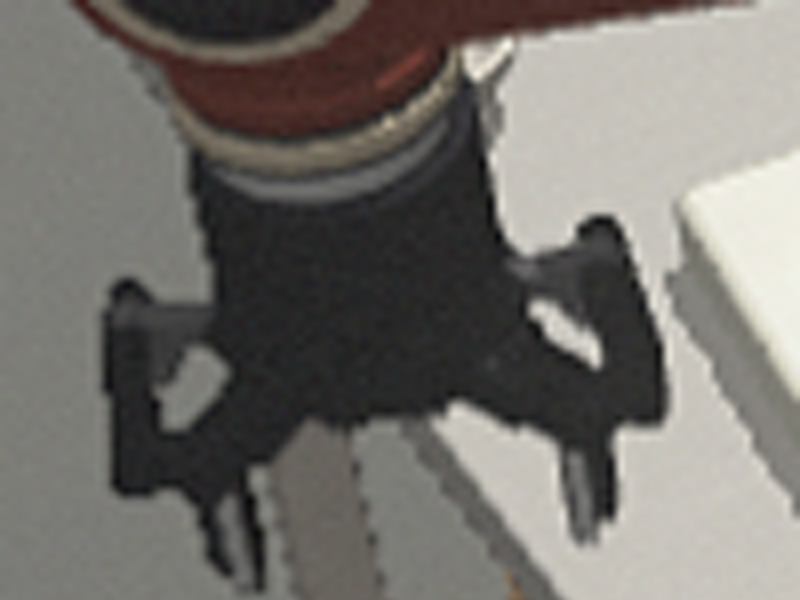

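Run:
```python
from h import *
f=load('side');P=cloud(f);t=manip.state()['tool_pos']
for v,u in[(286,162),(284,162),(280,162),(292,120),(290,119),(285,118),(255,140),(262,140)]: print(v,u,f['z_map'][v,u],(P[v,u]-t).round(4))
```

```text
286 162 1.0987844 [-0.0309 -0.0357  0.0445]
284 162 1.0959325 [-0.0306 -0.0366  0.0502]
280 162 1.0871363 [-0.0322 -0.0376  0.0638]
292 120 1.0838248 [0.0076 0.0475 0.045 ]
290 119 1.085175 [0.012  0.0475 0.0475]
285 118 1.0717907 [0.009  0.0476 0.0663]
255 140 1.0020269 [-0.0384  0.0012  0.1674]
262 140 1.0432503 [-0.0156 -0.0029  0.1267]
```

servo_tool:
  deltas:
    - [[100, 0.027, -0.041, 0, 3.1], [100, 0.027, -0.041, 0, 3.1], [100, 0.027, -0.041, 0, 3.1], [100, 0.027, -0.041, 0, 3.1], [100, 0.027, -0.041, 0, 3.1], [100, 0.027, -0.041, 0, 3.1], [100, 0.027, -0.041, 0, 3.1], [100, 0.027, -0.041, 0, 3.0]]

```text
time: 0.9
tool_pos: [0.4774, 0.238, 0.209]
tool_rot: [-0.0, -0.001, 1.0, -0.0]
contact_force: [1.6, 0.8, 0.9]
gripper_width: 1.0
grasp_force: 0.0
```

servo_tool:
  deltas:
    - [[100, 0.02, -0.03, -0.02, 0], [100, 0.02, -0.03, -0.02, 0], [100, 0.02, -0.03, -0.02, 0], [100, 0.02, -0.03, -0.02, 0], [100, 0.02, -0.03, -0.01, 0], [100, 0.02, -0.03, 0, 0], [100, 0, -0.02, 0, 0], [100, 0, 0, 0, 0]]

```text
time: 1.7
tool_pos: [0.597, 0.0376, 0.1186]
tool_rot: [-0.001, 0.002, 1.0, -0.0]
contact_force: [0.8, 0.7, -0.2]
gripper_width: 0.999
grasp_force: 0.0
```

Run:
```python
from h import *
f=snap('side');s=manip.state();t=s['tool_pos'];print(t,s['tool_rot'])
K=np.array([[f['fx'],0,f['cx']],[0,f['fy'],f['cy']],[0,0,1.]])
c=cv2.projectPoints(t[None],f['rvec'],f['tvec'],K,f['dist'])[0].ravel();print(c)
u,v=int(c[0])-50,int(c[1])-55
for d in(-.0425,.0425): print((cv2.projectPoints((t+[0,d,0])[None],f['rvec'],f['tvec'],K,f['dist'])[0].ravel()-[u,v])*8)
cv2.imwrite('pics/tip2.png',cv2.resize(f['pixels'][v:v+75,u:u+100,::-1],(800,600),interpolation=cv2.INTER_CUBIC))
```

```text
[0.59671945 0.03903701 0.11872082] [-6.39546094e-04  9.52533475e-04  9.99999320e-01  2.09102464e-04]
[248.47057244 181.01838371]
[486.09279641 405.25203008]
[319.41267372 475.90561556]
```

View pics/tip2.png

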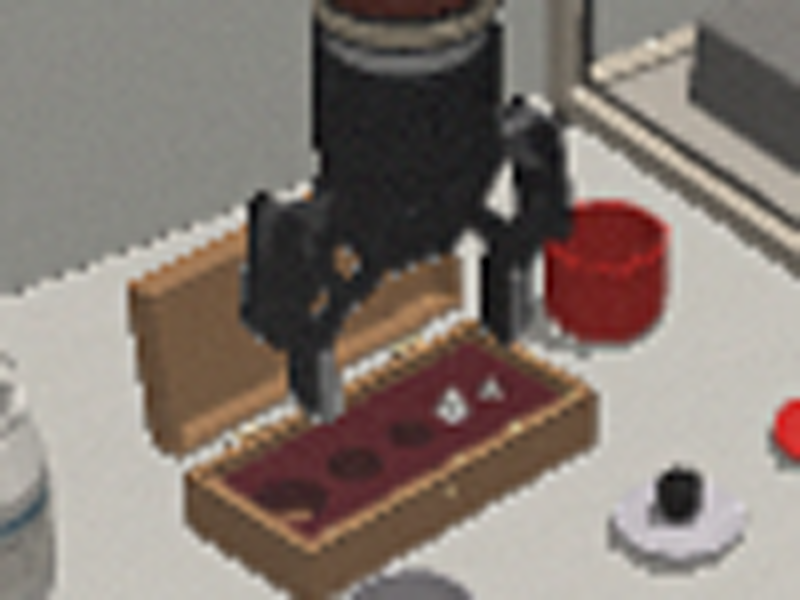

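Run:
```python
from h import *
t=manip.state()['tool_pos'];print(t)
for n in('side','top'):
    f=snap(n) if n=='top' else load(n);P=cloud(f)
    Q=P.reshape(-1,3);C=f['pixels'].reshape(-1,3).max(1);m=np.isfinite(Q).all(1)&(C<95);Q=Q[m]
    S=Q[(abs(Q[:,0]-t[0])<.06)&(abs(Q[:,1]-t[1])<.075)&(Q[:,2]>.085)]-t
    print(n,len(S),np.sort(S[:,2])[:10].round(3))
    for lo in np.arange(.0,.2,.02):
        L=S[(S[:,2]>lo)&(S[:,2]<lo+.02)]
        if len(L): print(lo.round(2),len(L),L.min(0).round(3),L.max(0).round(3))
```

```text
[0.59671945 0.03903701 0.11872082]
side 1690 [0.036 0.038 0.038 0.039 0.039 0.039 0.039 0.04  0.043 0.043]
0.02 7 [-0.012 -0.046  0.036] [0.008 0.049 0.039]
0.04 48 [-0.018 -0.058  0.04 ] [0.011 0.057 0.06 ]
0.06 50 [-0.017 -0.066  0.06 ] [0.011 0.057 0.079]
0.08 160 [-0.021 -0.074  0.08 ] [0.015 0.074 0.1  ]
0.1 169 [-0.024 -0.072  0.1  ] [0.018 0.072 0.12 ]
0.12 218 [-0.025 -0.069  0.12 ] [0.013 0.071 0.14 ]
0.14 79 [-0.041 -0.062  0.14 ] [0.014 0.065 0.16 ]
0.16 132 [-0.042 -0.026  0.16 ] [0.012 0.041 0.18 ]
0.18 158 [-0.045 -0.035  0.18 ] [0.022 0.039 0.199]
top 1769 [0.097 0.098 0.101 0.105 0.105 0.133 0.133 0.133 0.136 0.136]
0.08 2 [ 0.011 -0.038  0.097] [ 0.013 -0.038  0.098]
0.1 3 [-0.018 -0.069  0.101] [-0.011 -0.035  0.105]
0.12 7 [-0.01  -0.037  0.133] [ 0.005 -0.037  0.138]
0.16 2 [-0.037 -0.01   0.164] [-0.036 -0.008  0.179]
0.18 9 [-0.038 -0.006  0.187] [-0.035  0.018  0.198]
```

The tips read about 30 mm above the reported TCP in both projection and depth, which is higher than I expected. I'll go down in stages and look.

servo_tool:
  deltas:
    - [[100, 0.002, 0, -0.02, 0], [100, 0, 0, -0.02, 0], [100, 0, 0, -0.02, 0], [100, 0, 0, -0.015, 0], [100, 0, 0, -0.006, 0], [100, 0, 0, 0, 0], [100, 0, 0, 0, 0], [100, 0, 0, 0, 0]]

```text
time: 2.6
tool_pos: [0.6, 0.0399, 0.0398]
tool_rot: [0.001, -0.0, 1.0, -0.0]
contact_force: [0.3, -0.5, -0.1]
gripper_width: 0.997
grasp_force: 0.0
```

```bash
cat >> h.py <<'E'
def look(name,cam='side',at=None,w=100,h=75):
    f=snap(cam);t=manip.state()['tool_pos'] if at is None else np.array(at,float)
    K=np.array([[f['fx'],0,f['cx']],[0,f['fy'],f['cy']],[0,0,1.]])
    c=cv2.projectPoints(t[None],f['rvec'],f['tvec'],K,f['dist'])[0].ravel();u,v=int(c[0])-w//2,int(c[1])-int(h*.6)
    u=max(0,min(u,512-w));v=max(0,min(v,384-h))
    cv2.imwrite(f'pics/{name}.png',cv2.resize(f['pixels'][v:v+h,u:u+w,::-1],(800,800*h//w),interpolation=cv2.INTER_CUBIC));print((c-[u,v])*800/w)
    return f
E
python3 - <<'E'
from h import *
look('pan1');print(manip.state()['tool_pos'])
E
```

```text
[400.6962134  362.83833535]
[0.5999681  0.03986211 0.03973619]
```

View pics/pan1.png

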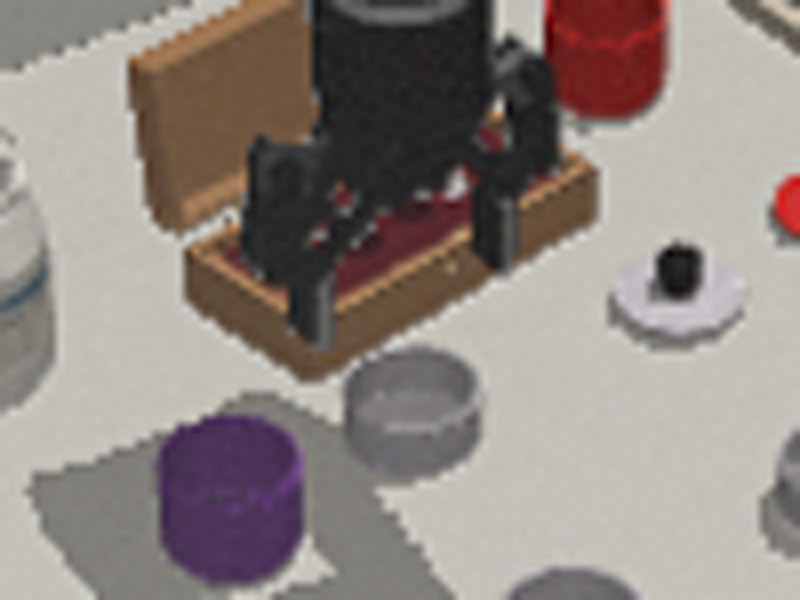

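The tips at (320,345) and (500,270) still hang well above the pan rim (412,375), so the gripper really is about 30 mm higher than reported. I'll go lower and watch the force.

servo_tool:
  deltas:
    - [[100, 0, 0, -0.01, 0], [100, 0, 0, -0.01, 0], [100, 0, 0, -0.01, 0], [100, 0, 0, -0.008, 0], [100, 0, 0, 0, 0], [100, 0, 0, 0, 0], [100, 0, 0, 0, 0], [100, 0, 0, 0, 0]]

```text
time: 3.45
tool_pos: [0.5996, 0.0399, 0.0011]
tool_rot: [0.001, -0.0, 1.0, -0.0]
contact_force: [0.0, -0.0, -0.2]
gripper_width: 1.003
grasp_force: 0.0
```

Run:
```python
from h import *
look('pan2',w=80,h=60);t=manip.state()['tool_pos'];print(t)
f=load('side');P=cloud(f);Q=P.reshape(-1,3);C=f['pixels'].reshape(-1,3).max(1);Q=Q[np.isfinite(Q).all(1)&(C<80)]
S=Q[(abs(Q[:,0]-t[0])<.03)&(abs(abs(Q[:,1]-t[1])-.05)<.015)&(Q[:,2]<.06)];S=S[np.argsort(S[:,2])];print(S[:12].round(3))
```

```text
[403.48989332 362.04374056]
[0.5995016  0.03983829 0.001043  ]
[[ 0.598 -0.005  0.035]
 [ 0.597 -0.004  0.04 ]
 [ 0.59  -0.004  0.041]
 [ 0.597 -0.     0.042]
 [ 0.599 -0.006  0.043]
 [ 0.607 -0.003  0.043]
 [ 0.599 -0.002  0.044]
 [ 0.611 -0.006  0.045]
 [ 0.589 -0.003  0.046]
 [ 0.591  0.095  0.047]
 [ 0.601 -0.003  0.047]
 [ 0.597  0.096  0.048]]
```

View pics/pan2.png

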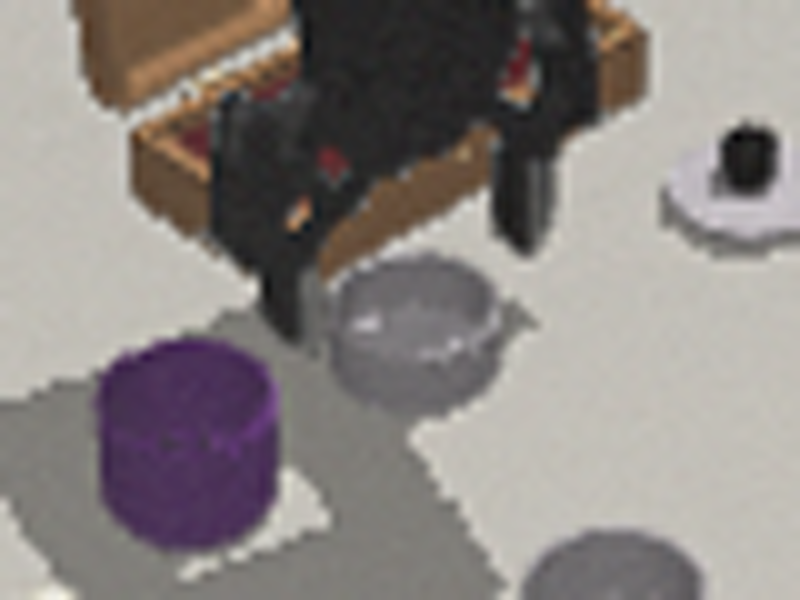

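The tips are about 31 mm above the reported TCP, consistently at every height, so I'll apply that offset. I'll lower until the tips are about 9 mm above the bench and grip the pan.

servo_tool:
  deltas:
    - [[100, 0, 0, -0.006, 0], [100, 0, 0, -0.006, 0], [100, 0, 0, -0.005, 0], [100, 0, 0, 0, 0], [80, 0, 0, 0, 0], [65, 0, 0, 0, 0], [50, 0, 0, 0, 0], [50, 0, 0, 0, 0]]

```text
time: 4.3
tool_pos: [0.5998, 0.0398, -0.0158]
tool_rot: [0.001, -0.0, 1.0, -0.0]
contact_force: [-0.3, 0.1, 2.5]
gripper_width: 0.683
grasp_force: 64.6
```

servo_tool:
  deltas:
    - [[40, 0, 0, 0, 0], [40, 0, 0, 0, 0], [40, 0, 0, 0.005, 0], [40, 0, 0, 0.01, 0], [40, 0, 0, 0.02, 0], [40, 0, 0, 0.02, 0], [40, 0, 0, 0, 0], [40, 0, 0, 0, 0]]

```text
time: 5.1
tool_pos: [0.5989, 0.0399, 0.0385]
tool_rot: [0.0, -0.0, 1.0, 0.0]
contact_force: [-0.8, 0.5, -1.2]
gripper_width: 0.69
grasp_force: 64.4
```

Run:
```python
from h import *
look('pan3',w=80,h=60);t=manip.state()['tool_pos'];print(t)
f=load('side');P=cloud(f);C=f['pixels'].astype(int);Q=P.copy();Q[C.max(2)<95]=np.nan
r=fit(Q,(t[0]-.002,t[1]-.002),.02875,t[2]+.035,t[2]+.052,.024,.033);print(r)
S=Q.reshape(-1,3);S=S[np.isfinite(S).all(1)];S=S[(np.hypot(*(S[:,:2]-t[:2]).T)<.035)&(S[:,2]>.02)];print(len(S),np.percentile(S,[2,50,98],axis=0).round(4))
```

```text
[403.80490676 361.43964613]
[0.5981501  0.03995616 0.03748511]
(array([0.5985, 0.0399]), 54, np.float64(0.0778))
317 [[0.5684 0.0092 0.0536]
 [0.592  0.0347 0.0762]
 [0.6272 0.0707 0.3798]]
```

View pics/pan3.png

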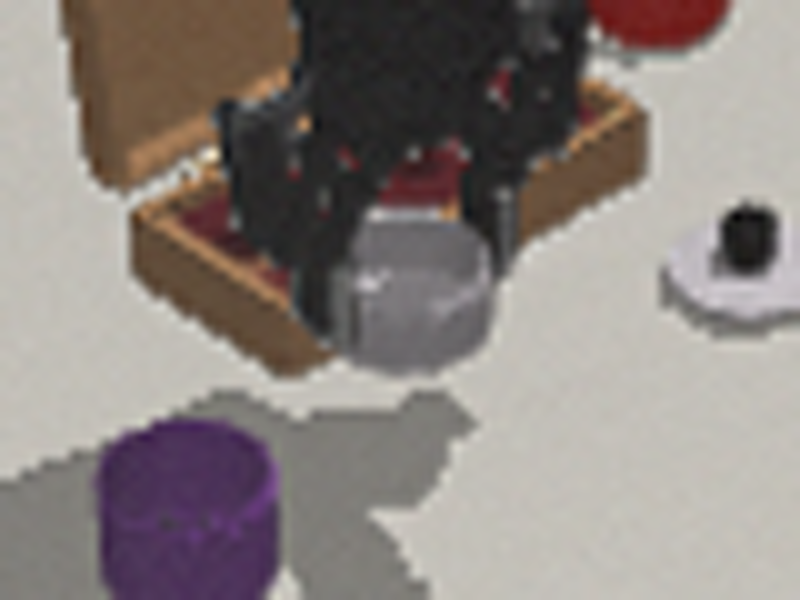

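The pan is gripped level, with the rim near (415,240). Now to the ring.

servo_tool:
  deltas:
    - [[40, 0, 0, 0.03, 0], [40, 0, 0, 0.03, 0], [40, -0.022, 0.0427, 0, 0], [40, -0.022, 0.0427, 0, 0], [40, -0.022, 0.0427, 0, 0], [40, -0.022, 0.0427, 0, 0], [40, -0.022, 0.0427, 0, 0], [40, -0.022, 0.0427, 0, 0]]

```text
time: 5.95
tool_pos: [0.4648, 0.2971, 0.0966]
tool_rot: [-0.001, -0.0, 1.0, -0.001]
contact_force: [0.5, 1.6, -1.2]
gripper_width: 0.688
grasp_force: 64.8
```

servo_tool:
  deltas:
    - [[40, 0, 0, 0, 0], [40, 0, 0, -0.015, 0], [40, 0, 0, -0.015, 0], [40, 0, 0, -0.01, 0], [40, 0, 0, 0, 0], [40, 0, 0, 0, 0], [40, 0, 0, 0, 0], [40, 0, 0, 0, 0]]

```text
time: 6.75
tool_pos: [0.4678, 0.2961, 0.0593]
tool_rot: [0.001, 0.0, 1.0, 0.0]
contact_force: [-0.1, -0.1, -0.8]
gripper_width: 0.687
grasp_force: 64.9
```

Run:
```python
from h import *
t=manip.state()['tool_pos'];print(t)
for n in('side','top'):
    f=snap(n);P=cloud(f)
    # tcp-relative pan rim
    Q=P.copy();Q[f['pixels'].max(2)<95]=np.nan
    print(n,'pan',fit(Q,t[:2],.02875,t[2]+.035,t[2]+.052,.024,.033),'ring',fit(Q,OBJ['ring'][0],.03375,.055,.062,.029,.038))
    S=Q.reshape(-1,3);S=S[np.isfinite(S).all(1)];S=S[(np.hypot(*(S[:,:2]-t[:2]).T)<.06)&(S[:,2]>.047)&(S[:,2]<.0545)];print(cv2.minEnclosingCircle(S[:,:2].astype(np.float32)))
```

```text
[0.46777241 0.29613422 0.05926397]
side pan (array([0.4672, 0.2966]), 78, np.float64(0.0994)) ring (array([0.4641, 0.2968]), 37, np.float64(0.0571))
((0.45926401019096375, 0.29800447821617126), 0.05546531453728676)
top pan (array([0.468 , 0.2964]), 9, np.float64(0.1025)) ring (array([0.4669, 0.297 ]), 24, np.float64(0.0579))
((0.474563866853714, 0.28141462802886963), 0.05492321401834488)
```

servo_tool:
  deltas:
    - [[40, -0.002, 0.0005, 0, 0], [40, 0, 0, -0.006, 0], [40, 0, 0, -0.005, 0], [40, 0, 0, -0.004, 0], [40, 0, 0, -0.003, 0], [40, 0, 0, -0.002, 0], [40, 0, 0, -0.001, 0], [40, 0, 0, 0, 0]]

```text
time: 7.65
tool_pos: [0.465, 0.2965, 0.0373]
tool_rot: [-0.0, -0.0, 1.0, -0.0]
contact_force: [0.1, 0.5, -2.1]
gripper_width: 0.69
grasp_force: 64.9
```

servo_tool:
  deltas:
    - [[40, 0, 0, -0.0005, 0], [40, 0, 0, -0.0005, 0], [40, 0, 0, -0.0005, 0], [40, 0, 0, 0, 0], [40, 0, 0, 0, 0], [40, 0, 0, 0, 0], [40, 0, 0, 0, 0], [40, 0, 0, 0, 0]]

```text
time: 8.45
tool_pos: [0.4652, 0.2967, 0.0363]
tool_rot: [0.0, -0.0, 1.0, 0.0]
contact_force: [-1.9, -0.6, 3.3]
gripper_width: 0.685
grasp_force: 65.3
```

Run:
```python
from h import *
look('pan4',w=80,h=60);print(manip.state()['tool_pos'])
```

```text
[403.75273566 362.01682499]
[0.46513852 0.29664888 0.03625939]
```

View pics/pan4.png

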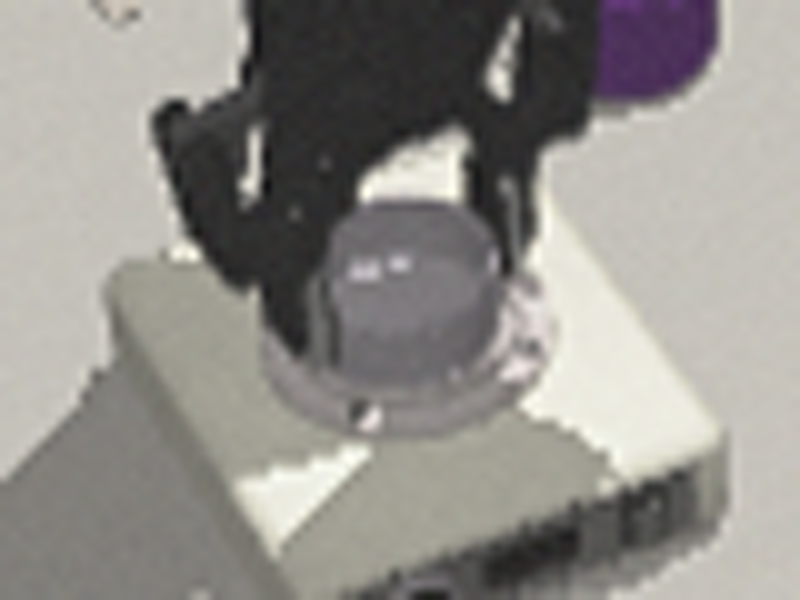

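The contact height matches a seated pan at (415,300) inside the ring. I'll release, move off and check.

servo_tool:
  deltas:
    - [[60, 0, 0, 0, 0], [72, 0, 0, 0, 0], [85, 0, 0, 0, 0], [100, 0, 0, 0, 0], [100, 0, 0, 0.01, 0], [100, 0, 0, 0.03, 0], [100, 0, 0, 0.04, 0], [100, 0, 0, 0.03, 0]]

```text
time: 9.3
tool_pos: [0.4656, 0.2969, 0.149]
tool_rot: [0.001, -0.0, 1.0, 0.001]
contact_force: [0.1, -0.5, 0.7]
gripper_width: 1.0
grasp_force: 0.0
```

servo_tool:
  deltas:
    - [[100, -0.0023, -0.047, 0, 0], [100, -0.0023, -0.047, 0, 0], [100, -0.0023, -0.047, 0, 0], [100, -0.0023, -0.047, 0, 0], [100, -0.0023, -0.047, 0, 0], [100, -0.0023, -0.047, 0, 0], [100, -0.0023, -0.047, 0, 0], [100, -0.0023, -0.047, 0, 0]]

```text
time: 10.1
tool_pos: [0.4464, -0.0813, 0.147]
tool_rot: [0.001, -0.0, 1.0, -0.0]
contact_force: [-0.5, 0.0, -0.8]
gripper_width: 0.998
grasp_force: 0.0
```

```bash
cat >> h.py <<'E'
def stack(h,t0=(.465,.2965)):
    # h: expected rim height of the placed stack
    print('tool',manip.state()['tool_pos'])
    for n in('side','top'):
        P=cloud(snap(n));c,k,z=fit(P,t0,.02875,h-.006,h+.007,.024,.033)
        Q=P.reshape(-1,3);Q=Q[np.isfinite(Q).all(1)];d=Q[:,:2]-c;m=(abs(np.hypot(*d.T)-.0288)<.004)&(abs(Q[:,2]-h)<.007)
        A=np.c_[d[m],np.ones(m.sum())];s=np.linalg.lstsq(A,Q[m,2],rcond=None)[0] if m.sum()>8 else 0
        print(n,c,k,'rim z med',z,'p90',np.percentile(Q[m,2],90).round(4),'tilt',np.round(s,3))
E
python3 - <<'E'
from h import *
stack(.080)
E
```

```text
tool [ 0.44642425 -0.08131362  0.14695584]
side [0.4645 0.2971] 78 rim z med 0.0779 p90 0.0812 tilt [ 0.011 -0.015  0.077]
top [0.4674 0.2984] 66 rim z med 0.0789 p90 0.0828 tilt [-0.021  0.009  0.079]
```

The pan is home: rim at 0.080 m and level. Next, the fine sieve.

servo_tool:
  deltas:
    - [[100, 0, 0.0025, -0.03, 0], [100, 0, 0, -0.04, 0], [100, 0, 0, -0.04, 0], [100, 0, 0, -0.02, 0], [100, 0, 0, -0.015, 0], [100, 0, 0, -0.01, 0], [100, 0, 0, -0.004, 0], [100, 0, 0, 0, 0]]

```text
time: 11.0
tool_pos: [0.4468, -0.0767, -0.0129]
tool_rot: [0.0, -0.0, 1.0, 0.0]
contact_force: [-0.7, 0.3, 0.6]
gripper_width: 1.001
grasp_force: 0.0
```

servo_tool:
  deltas:
    - [[80, 0, 0, 0, 0], [65, 0, 0, 0, 0], [50, 0, 0, 0, 0], [40, 0, 0, 0, 0], [40, 0, 0, 0, 0], [40, 0, 0, 0, 0], [40, 0, 0, 0, 0], [40, 0, 0, 0, 0]]

```text
time: 11.8
tool_pos: [0.4483, -0.0775, -0.0111]
tool_rot: [0.002, -0.0, 1.0, -0.001]
contact_force: [-2.2, 0.8, 6.3]
gripper_width: 0.689
grasp_force: 64.7
```

servo_tool:
  deltas:
    - [[40, 0, 0, 0.01, 0], [40, 0, 0, 0.04, 0], [40, 0, 0, 0.04, 0], [40, 0, 0, 0.04, 0], [40, 0.0024, 0.0468, 0, 0], [40, 0.0024, 0.0468, 0, 0], [40, 0.0024, 0.0468, 0, 0], [40, 0.0024, 0.0468, 0, 0]]

```text
time: 12.6
tool_pos: [0.456, 0.1119, 0.1179]
tool_rot: [0.001, 0.0, 1.0, 0.0]
contact_force: [0.0, -0.4, -0.8]
gripper_width: 0.687
grasp_force: 64.9
```

servo_tool:
  deltas:
    - [[40, 0.0024, 0.0468, 0, 0], [40, 0.0024, 0.0468, 0, 0], [40, 0.0024, 0.0468, 0, 0], [40, 0.0025, 0.0466, 0, 0], [40, 0, 0, -0.02, 0], [40, 0, 0, -0.01, 0], [40, 0, 0, 0, 0], [40, 0, 0, 0, 0]]

```text
time: 13.4
tool_pos: [0.4657, 0.2963, 0.0869]
tool_rot: [-0.0, 0.001, 1.0, -0.0]
contact_force: [-0.4, 0.0, -0.7]
gripper_width: 0.688
grasp_force: 65.0
```

Run:
```python
from h import *
t=manip.state()['tool_pos'];print(t)
for n in('side','top'):
    f=snap(n);P=cloud(f);P[f['pixels'].max(2)<95]=np.nan
    print(n,'held',fit(P,t[:2],.02875,t[2]+.035,t[2]+.05,.024,.033),'pan',fit(P,(.465,.297),.02875,.074,.087,.024,.033))
look('fine1',w=80,h=60)
```

```text
[0.46573842 0.29633828 0.08689112]
side held (array([0.4645, 0.2966]), 77, np.float64(0.1264)) pan (array([0.4648, 0.297 ]), 50, np.float64(0.0776))
top held (array([0.466 , 0.2977]), 11, np.float64(0.1303)) pan (array([0.4672, 0.3006]), 11, np.float64(0.0799))
[408.44012872 362.83231259]
```

View pics/fine1.png

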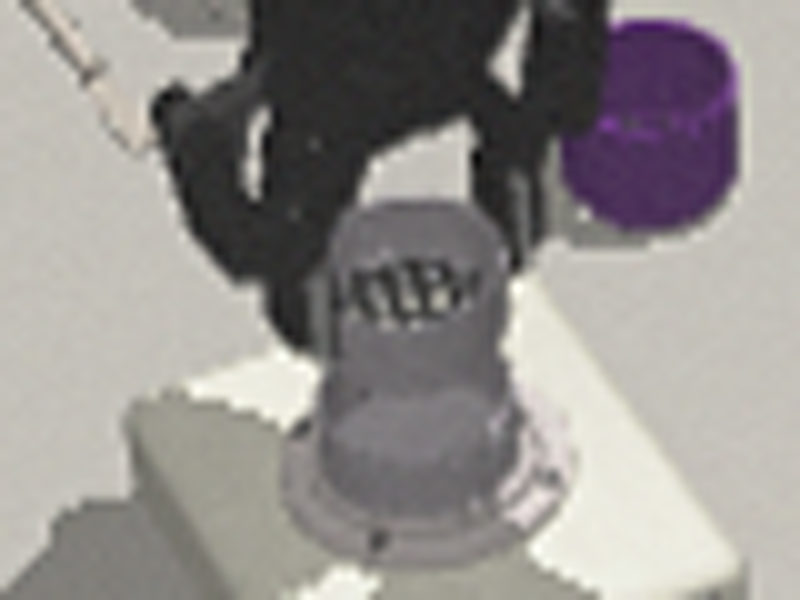

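The sieve at (420,280) hangs level over the pan at (415,450), aligned to within about 1 mm. I'll lower it.

servo_tool:
  deltas:
    - [[40, 0, 0.0005, -0.01, 0], [40, 0, 0, -0.006, 0], [40, 0, 0, -0.003, 0], [40, 0, 0, -0.002, 0], [40, 0, 0, -0.001, 0], [40, 0, 0, -0.001, 0], [40, 0, 0, -0.001, 0], [40, 0, 0, 0, 0]]

```text
time: 14.35
tool_pos: [0.4659, 0.2978, 0.0629]
tool_rot: [0.0, -0.0, 1.0, -0.0]
contact_force: [0.8, 0.0, -1.6]
gripper_width: 0.69
grasp_force: 65.0
```

servo_tool:
  deltas:
    - [[40, 0, 0, -0.001, 0], [40, 0, 0, -0.001, 0], [40, 0, 0, -0.001, 0], [40, 0, 0, -0.0005, 0], [40, 0, 0, -0.0005, 0], [40, 0, 0, 0, 0], [40, 0, 0, 0, 0], [40, 0, 0, 0, 0]]

```text
time: 15.15
tool_pos: [0.4661, 0.2979, 0.0609]
tool_rot: [-0.0, -0.0, 1.0, -0.0]
contact_force: [-5.8, -2.8, 9.4]
gripper_width: 0.688
grasp_force: 66.0
```

servo_tool:
  deltas:
    - [[40, -0.0008, -0.0004, 0, 0], [40, 0, 0, -0.0005, 0], [40, 0, 0, 0, 0], [40, 0, 0, 0, 0], [40, 0, 0, 0, 0], [40, 0, 0, 0, 0], [40, 0, 0, 0, 0], [40, 0, 0, 0, 0]]

```text
time: 15.95
tool_pos: [0.4661, 0.2979, 0.0609]
tool_rot: [0.001, -0.0, 1.0, 0.0]
contact_force: [-3.9, -1.5, 9.3]
gripper_width: 0.688
grasp_force: 66.0
```

servo_tool:
  deltas:
    - [[60, 0, 0, 0, 0], [72, 0, 0, 0, 0], [85, 0, 0, 0, 0], [100, 0, 0, 0, 0], [100, 0, 0, 0.01, 0], [100, 0, 0, 0.03, 0], [100, 0, 0, 0.04, 0], [100, 0, 0, 0.02, 0]]

```text
time: 16.75
tool_pos: [0.4666, 0.2981, 0.1628]
tool_rot: [0.002, -0.0, 1.0, 0.001]
contact_force: [0.3, -0.6, 0.8]
gripper_width: 1.002
grasp_force: 0.0
```

servo_tool:
  deltas:
    - [[100, -0.0044, -0.0271, 0, 0], [100, -0.0044, -0.0271, 0, 0], [100, -0.0044, -0.0271, 0, 0], [100, -0.0044, -0.0271, 0, 0], [100, -0.0044, -0.0271, 0, 0], [100, -0.0044, -0.0271, 0, 0], [100, -0.0044, -0.0271, 0, 0], [100, -0.0044, -0.0271, 0, 0]]

```text
time: 17.55
tool_pos: [0.4297, 0.0796, 0.159]
tool_rot: [0.0, -0.0, 1.0, -0.0]
contact_force: [1.0, 0.1, 0.3]
gripper_width: 1.003
grasp_force: 0.0
```

Run:
```python
from h import *
stack(.104)
look('fine2',at=(.466,.297,.09),w=60,h=45)
```

```text
tool [0.42967816 0.07956626 0.15903349]
side [0.4646 0.2987] 83 rim z med 0.1014 p90 0.1054 tilt [-0.005 -0.007  0.102]
top [0.4676 0.2995] 68 rim z med 0.1034 p90 0.1063 tilt [-0.015 -0.007  0.103]
[411.24232459 372.34430756]
```

View pics/fine2.png

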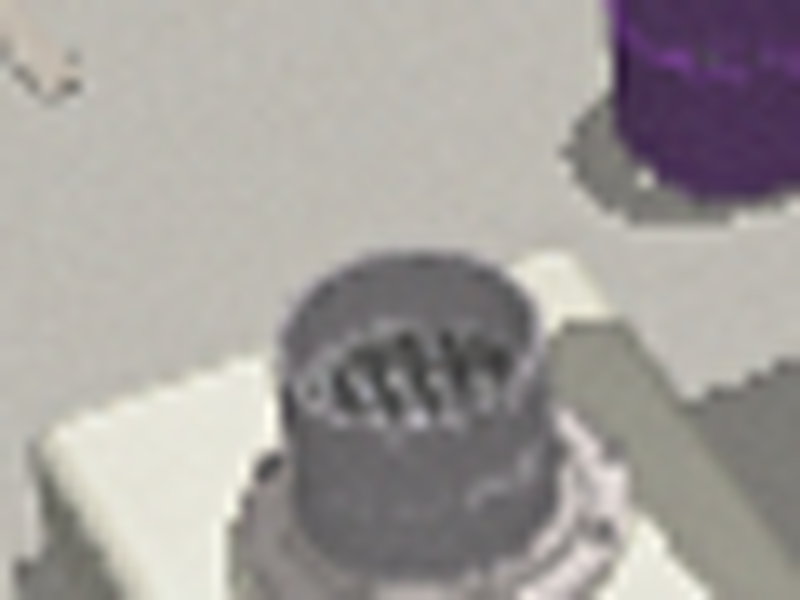

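The fine sieve is home: rim about 24 mm above the pan's, level, no gap at (425,470). Next, medium.

servo_tool:
  deltas:
    - [[100, 0, 0, -0.04, 0], [100, 0, 0, -0.04, 0], [100, 0, 0, -0.04, 0], [100, 0, 0, -0.02, 0], [100, 0, 0, -0.014, 0], [100, 0, 0, -0.01, 0], [100, 0, 0, -0.004, 0], [100, 0, 0, 0, 0]]

```text
time: 18.5
tool_pos: [0.43, 0.081, -0.0096]
tool_rot: [-0.0, -0.0, 1.0, 0.0]
contact_force: [-0.4, 0.0, 0.1]
gripper_width: 0.998
grasp_force: 0.0
```

servo_tool:
  deltas:
    - [[80, 0, 0, 0, 0], [65, 0, 0, 0, 0], [50, 0, 0, 0, 0], [40, 0, 0, 0, 0], [40, 0, 0, 0, 0], [40, 0, 0, 0, 0], [40, 0, 0, 0, 0], [40, 0, 0, 0, 0]]

```text
time: 19.3
tool_pos: [0.4316, 0.0806, -0.0078]
tool_rot: [0.002, -0.0, 1.0, 0.0]
contact_force: [-0.9, 1.0, 6.5]
gripper_width: 0.691
grasp_force: 65.1
```

servo_tool:
  deltas:
    - [[40, 0, 0, 0.01, 0], [40, 0, 0, 0.05, 0], [40, 0, 0, 0.05, 0], [40, 0, 0, 0.05, 0], [40, 0.0073, 0.0435, 0, 0], [40, 0.0073, 0.0435, 0, 0], [40, 0.0073, 0.0435, 0, 0], [40, 0.0073, 0.0435, 0, 0]]

```text
time: 20.1
tool_pos: [0.4589, 0.2562, 0.151]
tool_rot: [0.0, -0.0, 1.0, 0.0]
contact_force: [0.5, -0.8, -1.2]
gripper_width: 0.695
grasp_force: 65.4
```

servo_tool:
  deltas:
    - [[40, 0.0075, 0.0435, 0, 0], [40, 0, 0, 0, 0], [40, 0, 0, -0.02, 0], [40, 0, 0, -0.015, 0], [40, 0, 0, 0, 0], [40, 0, 0, 0, 0], [40, 0, 0, 0, 0], [40, 0, 0, 0, 0]]

```text
time: 20.9
tool_pos: [0.4673, 0.2981, 0.1165]
tool_rot: [0.001, 0.0, 1.0, 0.0]
contact_force: [-0.5, -0.1, -1.7]
gripper_width: 0.691
grasp_force: 65.6
```

```bash
cat >> h.py <<'E'
def held(zh,zs):
    t=manip.state()['tool_pos'];print(t)
    for n in('side','top'):
        f=snap(n);P=cloud(f);P[f['pixels'].max(2)<95]=np.nan
        print(n,'held',fit(P,t[:2],.02875,zh-.008,zh+.007,.024,.033),'stack',fit(P,(.465,.298),.02875,zs-.006,zs+.007,.024,.033))
E
python3 - <<'E'
from h import *
held(.165,.104)
E
```

```text
[0.46725727 0.2980785  0.11654979]
side held (array([0.4656, 0.2983]), 69, np.float64(0.1613)) stack (array([0.4647, 0.2982]), 47, np.float64(0.1013))
top held (array([0.4659, 0.2979]), 7, np.float64(0.1625)) stack (array([0.4674, 0.3013]), 7, np.float64(0.1033))
```

servo_tool:
  deltas:
    - [[40, -0.0005, 0, -0.01, 0], [40, 0, 0, -0.007, 0], [40, 0, 0, -0.003, 0], [40, 0, 0, -0.002, 0], [40, 0, 0, -0.001, 0], [40, 0, 0, -0.001, 0], [40, 0, 0, -0.001, 0], [40, 0, 0, 0, 0]]

```text
time: 21.8
tool_pos: [0.4661, 0.2981, 0.0905]
tool_rot: [0.0, -0.0, 1.0, 0.0]
contact_force: [-0.3, -0.2, -1.7]
gripper_width: 0.69
grasp_force: 65.6
```

servo_tool:
  deltas:
    - [[40, 0, 0, -0.001, 0], [40, 0, 0, -0.001, 0], [40, 0, 0, -0.001, 0], [40, 0, 0, -0.0005, 0], [40, 0, 0, -0.0005, 0], [40, 0, 0, 0, 0], [40, 0, 0, 0, 0], [40, 0, 0, 0, 0]]

```text
time: 22.6
tool_pos: [0.4665, 0.2982, 0.0883]
tool_rot: [0.0, -0.0, 1.0, -0.0]
contact_force: [-3.1, -1.5, 7.4]
gripper_width: 0.694
grasp_force: 66.4
```

servo_tool:
  deltas:
    - [[60, 0, 0, 0, 0], [72, 0, 0, 0, 0], [85, 0, 0, 0, 0], [100, 0, 0, 0, 0], [100, 0, 0, 0.01, 0], [100, 0, 0, 0.04, 0], [100, 0, 0, 0.04, 0], [100, 0, 0, 0, 0]]

```text
time: 23.4
tool_pos: [0.47, 0.3, 0.1847]
tool_rot: [0.006, -0.0, 1.0, 0.003]
contact_force: [-0.3, -0.4, 0.1]
gripper_width: 0.996
grasp_force: 0.0
```

servo_tool:
  deltas:
    - [[100, -0.004, -0.044, 0, 0], [100, -0.004, -0.044, 0, 0], [100, -0.004, -0.044, 0, 0], [100, -0.004, -0.044, 0, 0], [100, -0.004, -0.044, 0, 0], [100, -0.004, -0.044, 0, 0], [100, -0.004, -0.044, 0, 0], [100, -0.004, -0.044, 0, 0]]

```text
time: 24.2
tool_pos: [0.4336, -0.0556, 0.1767]
tool_rot: [0.001, -0.0, 1.0, -0.0]
contact_force: [0.8, -0.0, 0.3]
gripper_width: 0.995
grasp_force: 0.0
```

servo_tool:
  deltas:
    - [[100, -0.004, -0.044, -0.03, 0], [100, -0.003, -0.044, -0.01, 0], [100, -0.003, -0.044, -0.01, 0], [100, -0.003, -0.041, -0.01, 0], [100, 0, 0, 0, 0], [100, 0, 0, 0, 0], [100, 0, 0, 0, 0], [100, 0, 0, 0, 0]]

```text
time: 25.0
tool_pos: [0.4218, -0.2232, 0.1187]
tool_rot: [0.0, -0.001, 1.0, -0.0]
contact_force: [0.4, -0.5, 0.3]
gripper_width: 1.003
grasp_force: 0.0
```

Run:
```python
from h import *
stack(.136)
print(fit(cloud(load('top')),*OBJ['coarse']),fit(cloud(load('side')),*OBJ['coarse']))
```

```text
tool [ 0.42175542 -0.22316609  0.11874707]
side [0.465  0.2993] 80 rim z med 0.1337 p90 0.1364 tilt [-0.01   0.007  0.133]
top [0.4675 0.3004] 71 rim z med 0.1353 p90 0.138 tilt [ 0.008 -0.005  0.135]
(array([ 0.4215, -0.2267]), 13, np.float64(0.0462)) (array([ 0.423, -0.226]), 0, 0)
```

The medium sieve is home, with its rim 32 mm up. Next, coarse.

servo_tool:
  deltas:
    - [[100, 0, -0.003, -0.03, 0], [100, 0, 0, -0.03, 0], [100, 0, 0, -0.025, 0], [100, 0, 0, -0.02, 0], [100, 0, 0, -0.01, 0], [100, 0, 0, -0.006, 0], [100, 0, 0, -0.003, 0], [100, 0, 0, 0, 0]]

```text
time: 25.9
tool_pos: [0.4219, -0.2273, -0.0051]
tool_rot: [0.0, -0.0, 1.0, -0.0]
contact_force: [-0.4, 0.7, 0.5]
gripper_width: 0.999
grasp_force: 0.0
```

servo_tool:
  deltas:
    - [[80, 0, 0, 0, 0], [65, 0, 0, 0, 0], [50, 0, 0, 0, 0], [40, 0, 0, 0, 0], [40, 0, 0, 0, 0], [40, 0, 0, 0, 0], [40, 0, 0, 0, 0], [40, 0, 0, 0, 0]]

```text
time: 26.7
tool_pos: [0.4225, -0.228, -0.0041]
tool_rot: [0.001, -0.0, 1.0, -0.001]
contact_force: [-0.5, -0.1, 5.9]
gripper_width: 0.692
grasp_force: 65.2
```

servo_tool:
  deltas:
    - [[40, 0, 0, 0.01, 0], [40, 0, 0, 0.03, 0], [40, 0, 0, 0.04, 0], [40, 0, 0, 0.04, 0], [40, 0, 0, 0.04, 0], [40, 0, 0, 0.03, 0], [40, 0.0038, 0.044, 0, 0], [40, 0.0038, 0.044, 0, 0]]

```text
time: 27.5
tool_pos: [0.4292, -0.139, 0.1861]
tool_rot: [0.001, 0.001, 1.0, -0.0]
contact_force: [0.2, -0.4, -1.8]
gripper_width: 0.69
grasp_force: 65.1
```

servo_tool:
  deltas:
    - [[40, 0.0038, 0.044, 0, 0], [40, 0.0038, 0.044, 0, 0], [40, 0.0038, 0.044, 0, 0], [40, 0.0038, 0.044, 0, 0], [40, 0.0038, 0.044, 0, 0], [40, 0.0038, 0.044, 0, 0], [40, 0.0038, 0.044, 0, 0], [40, 0.0038, 0.044, 0, 0]]

```text
time: 28.3
tool_pos: [0.4585, 0.2147, 0.1842]
tool_rot: [-0.0, -0.0, 1.0, -0.0]
contact_force: [0.2, -0.5, -2.1]
gripper_width: 0.692
grasp_force: 65.1
```

servo_tool:
  deltas:
    - [[40, 0.0035, 0.043, 0, 0], [40, 0.0035, 0.0437, 0, 0], [40, 0, 0, 0, 0], [40, 0, 0, -0.01, 0], [40, 0, 0, -0.01, 0], [40, 0, 0, 0, 0], [40, 0, 0, 0, 0], [40, 0, 0, 0, 0]]

```text
time: 29.1
tool_pos: [0.4666, 0.2989, 0.1645]
tool_rot: [0.0, 0.001, 1.0, 0.0]
contact_force: [-0.5, 0.6, -1.4]
gripper_width: 0.689
grasp_force: 65.4
```

Run:
```python
from h import *
t=manip.state()['tool_pos'];held(t[2]+.052,.136)
```

```text
[0.46660122 0.29887662 0.16454634]
side held (array([0.4649, 0.3002]), 81, np.float64(0.2125)) stack (array([0.4653, 0.2988]), 55, np.float64(0.134))
top held (array([0.4662, 0.3013]), 7, np.float64(0.2162)) stack (array([0.4674, 0.3031]), 10, np.float64(0.1355))
```

servo_tool:
  deltas:
    - [[40, 0, -0.0005, -0.012, 0], [40, 0, 0, -0.01, 0], [40, 0, 0, -0.007, 0], [40, 0, 0, -0.003, 0], [40, 0, 0, -0.002, 0], [40, 0, 0, -0.001, 0], [40, 0, 0, -0.001, 0], [40, 0, 0, 0, 0]]

```text
time: 30.0
tool_pos: [0.4665, 0.2992, 0.1286]
tool_rot: [0.0, -0.0, 1.0, 0.0]
contact_force: [-0.1, 0.9, -2.0]
gripper_width: 0.69
grasp_force: 65.4
```

servo_tool:
  deltas:
    - [[40, 0, 0, -0.001, 0], [40, 0, 0, -0.001, 0], [40, 0, 0, -0.001, 0], [40, 0, 0, -0.001, 0], [40, 0, 0, -0.0005, 0], [40, 0, 0, 0, 0], [40, 0, 0, 0, 0], [40, 0, 0, 0, 0]]

```text
time: 30.8
tool_pos: [0.4664, 0.2991, 0.124]
tool_rot: [0.0, -0.0, 1.0, 0.0]
contact_force: [-0.1, 0.2, -0.6]
gripper_width: 0.692
grasp_force: 65.7
```

servo_tool:
  deltas:
    - [[40, 0, 0, -0.0005, 0], [40, 0, 0, -0.0005, 0], [40, 0, 0, 0, 0], [40, 0, 0, 0, 0], [40, 0, 0, 0, 0], [40, 0, 0, 0, 0], [40, 0, 0, 0, 0], [40, 0, 0, 0, 0]]

```text
time: 31.6
tool_pos: [0.4667, 0.2991, 0.1239]
tool_rot: [0.0, -0.0, 1.0, -0.0]
contact_force: [-3.3, -1.7, 4.7]
gripper_width: 0.69
grasp_force: 66.1
```

servo_tool:
  deltas:
    - [[60, 0, 0, 0, 0], [72, 0, 0, 0, 0], [85, 0, 0, 0, 0], [100, 0, 0, 0, 0], [100, 0, 0, 0.01, 0], [100, 0, 0, 0.03, 0], [100, 0, 0, 0.03, 0], [100, 0, 0, 0.02, 0]]

```text
time: 32.4
tool_pos: [0.4672, 0.2995, 0.2161]
tool_rot: [0.002, -0.0, 1.0, 0.001]
contact_force: [1.2, 0.2, -0.2]
gripper_width: 0.998
grasp_force: 0.0
```

servo_tool:
  deltas:
    - [[100, 0, -0.02, 0, 0], [60, 0.015, -0.045, 0, 0], [50, 0.015, -0.045, 0, 0], [50, 0.015, -0.045, 0, 0], [50, 0, -0.045, 0, 0], [50, 0, -0.045, 0, 0], [50, 0, 0, 0, 0], [50, 0, 0, 0, 0]]

```text
time: 33.2
tool_pos: [0.5116, 0.0535, 0.2135]
tool_rot: [0.0, 0.001, 1.0, 0.0]
contact_force: [-0.4, 1.0, 0.2]
gripper_width: 0.499
grasp_force: 0.0
```

Run:
```python
from h import *
stack(.176)
for n in('top','side'):
    P=cloud(load(n));Q=P.reshape(-1,3);Q=Q[np.isfinite(Q).all(1)]
    for lo,hi,r in((.006,.0135,.034),(.022,.036,.014)):
        S=Q[(Q[:,2]>lo)&(Q[:,2]<hi)&(np.hypot(Q[:,0]-.604,Q[:,1]+.111)<r)]
        if len(S)>9: print(n,lo,len(S),S[:,:2].mean(0).round(4),np.percentile(S[:,:2],[2,98],axis=0).mean(0).round(4),np.median(S[:,2]).round(4))
look('lid0',cam='side',at=(.603,-.111,.02),w=60,h=45)
```

```text
tool [0.51156885 0.05346291 0.21345889]
side [0.465  0.2997] 78 rim z med 0.1733 p90 0.1758 tilt [-0.001  0.027  0.173]
top [0.4673 0.3013] 84 rim z med 0.1754 p90 0.1781 tilt [-0.012 -0.005  0.175]
top 0.006 205 [ 0.6048 -0.1103] [ 0.6051 -0.1099] 0.0091
top 0.022 36 [ 0.6043 -0.1111] [ 0.604  -0.1108] 0.0289
side 0.006 78 [ 0.5993 -0.1094] [ 0.6027 -0.1138] 0.0088
side 0.022 21 [ 0.6002 -0.1121] [ 0.6011 -0.1123] 0.0279
[411.80427611 360.60794237]
```

View pics/lid0.png

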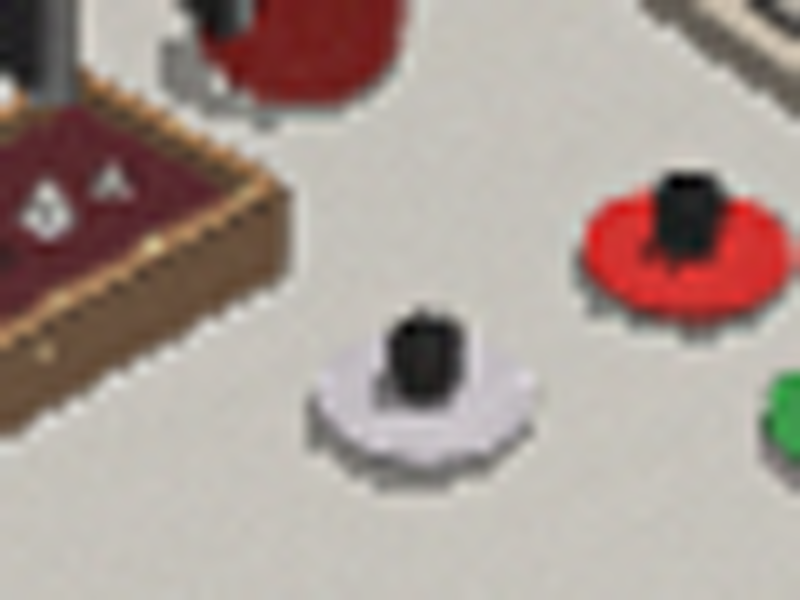

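The stack is sound: coarse rim at about 0.176 m. The crop shows the silver lid with its knob at (425,355), and the red lid at (690,220) is clear of the fingers. I'll approach it.

servo_tool:
  deltas:
    - [[50, 0.0229, -0.0413, 0, 0], [50, 0.0229, -0.0413, 0, 0], [50, 0.0229, -0.0413, 0, 0], [50, 0.0228, -0.0411, 0, 0], [50, 0, 0, -0.04, 0], [50, 0, 0, -0.04, 0], [50, 0, 0, -0.04, 0], [50, 0, 0, -0.03, 0]]

```text
time: 34.15
tool_pos: [0.6019, -0.1088, 0.0597]
tool_rot: [-0.002, -0.001, 1.0, 0.001]
contact_force: [0.3, 1.0, -1.0]
gripper_width: 0.501
grasp_force: 0.0
```

servo_tool:
  deltas:
    - [[50, 0, 0, -0.01, 0], [50, 0, 0, -0.01, 0], [50, 0, 0, 0, 0], [50, 0, 0, 0, 0], [50, 0, 0, 0, 0], [50, 0, 0, 0, 0], [50, 0, 0, 0, 0], [50, 0, 0, 0, 0]]

```text
time: 34.95
tool_pos: [0.6031, -0.1111, 0.0433]
tool_rot: [0.0, -0.0, 1.0, -0.0]
contact_force: [-0.1, -0.3, 0.5]
gripper_width: 0.503
grasp_force: 0.0
```

Run:
```python
from h import *
look('lid1',w=60,h=45);print(manip.state()['tool_pos'])
```

```text
[400.80502977 371.5388304 ]
[ 0.60293215 -0.11099927  0.04308645]
```

View pics/lid1.png

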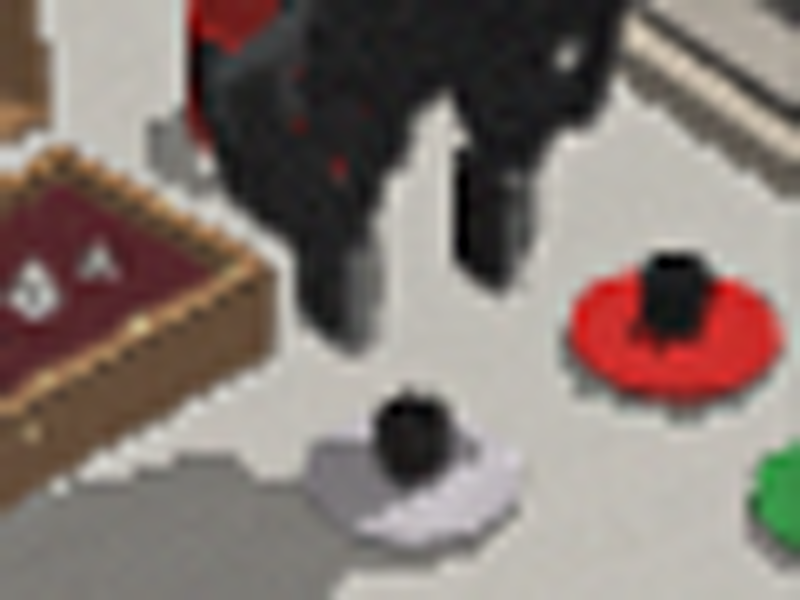

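The fingers straddle the knob at (412,430), centred. I'll lower and grip.

servo_tool:
  deltas:
    - [[50, 0, 0, -0.015, 0], [50, 0, 0, -0.012, 0], [50, 0, 0, -0.008, 0], [50, 0, 0, -0.005, 0], [50, 0, 0, -0.003, 0], [50, 0, 0, 0, 0], [50, 0, 0, 0, 0], [50, 0, 0, 0, 0]]

```text
time: 35.8
tool_pos: [0.6034, -0.1111, 0.0005]
tool_rot: [0.001, -0.0, 1.0, -0.0]
contact_force: [-0.6, 0.0, -0.1]
gripper_width: 0.502
grasp_force: 0.0
```

servo_tool:
  deltas:
    - [[40, 0, 0, 0, 0], [30, 0, 0, 0, 0], [20, 0, 0, 0, 0], [10, 0, 0, 0, 0], [10, 0, 0, 0, 0], [10, 0, 0, 0, 0], [10, 0, 0, 0, 0], [10, 0, 0, 0, 0]]

```text
time: 36.6
tool_pos: [0.6033, -0.1112, 0.0006]
tool_rot: [0.0, -0.0, 1.0, -0.0]
contact_force: [-1.4, -0.7, 6.2]
gripper_width: 0.193
grasp_force: 58.6
```

servo_tool:
  deltas:
    - [[10, 0, 0, 0.01, 0], [10, 0, 0, 0.03, 0], [10, 0, 0, 0.04, 0], [10, 0, 0, 0.04, 0], [10, 0, 0, 0.04, 0], [10, 0, 0, 0.04, 0], [10, 0, 0, 0.02, 0], [10, 0, 0, 0, 0]]

```text
time: 37.4
tool_pos: [0.6048, -0.1113, 0.2245]
tool_rot: [0.004, -0.0, 1.0, -0.001]
contact_force: [0.2, 0.0, -1.6]
gripper_width: 0.192
grasp_force: 58.6
```

servo_tool:
  deltas:
    - [[10, -0.015, 0.045, 0, 0], [10, -0.015, 0.045, 0, 0], [10, -0.015, 0.045, 0, 0], [10, -0.015, 0.045, 0, 0], [10, -0.015, 0.045, 0, 0], [10, -0.015, 0.045, 0, 0], [10, -0.015, 0.045, 0, 0], [10, -0.015, 0.045, 0, 0]]

```text
time: 38.2
tool_pos: [0.4806, 0.2505, 0.217]
tool_rot: [-0.002, -0.0, 1.0, -0.001]
contact_force: [1.2, -0.4, -1.6]
gripper_width: 0.194
grasp_force: 58.8
```

servo_tool:
  deltas:
    - [[10, -0.0168, 0.04, 0, 0], [10, 0, 0.0109, 0, 0], [10, 0, 0, 0, 0], [10, 0, 0, 0, 0], [10, 0, 0, 0, 0], [10, 0, 0, 0, 0], [10, 0, 0, 0, 0], [10, 0, 0, 0, 0]]

```text
time: 39.0
tool_pos: [0.4663, 0.2994, 0.2199]
tool_rot: [0.0, 0.0, 1.0, 0.0]
contact_force: [-0.5, 0.0, -1.4]
gripper_width: 0.191
grasp_force: 58.8
```

Run:
```python
from h import *
t=manip.state()['tool_pos'];print(t)
f=look('lid2',w=80,h=60);P=cloud(f);P[f['pixels'].max(2)<95]=np.nan
Q=P.reshape(-1,3);Q=Q[np.isfinite(Q).all(1)];z=t[2]
S=Q[(np.hypot(*(Q[:,:2]-t[:2]).T)<.036)&(abs(Q[:,2]-z-.008)<.006)];A=np.c_[S[:,:2]-t[:2],np.ones(len(S))]
print(len(S),np.percentile(S,[2,98],axis=0).round(4),cv2.minEnclosingCircle(S[:,:2].astype(np.float32)),np.linalg.lstsq(A,S[:,2],rcond=None)[0].round(3))
print(fit(P,(.465,.2995),.02875,.17,.183,.024,.033))
```

```text
[0.4663398  0.29941161 0.21989694]
[406.51188171 367.96586499]
167 [[0.4382 0.2723 0.2245]
 [0.4901 0.3274 0.2316]] ((0.4664086699485779, 0.3014955520629883), 0.031640760600566864) [-0.002  0.012  0.228]
(array([0.4648, 0.3002]), 75, np.float64(0.1736))
```

View pics/lid2.png

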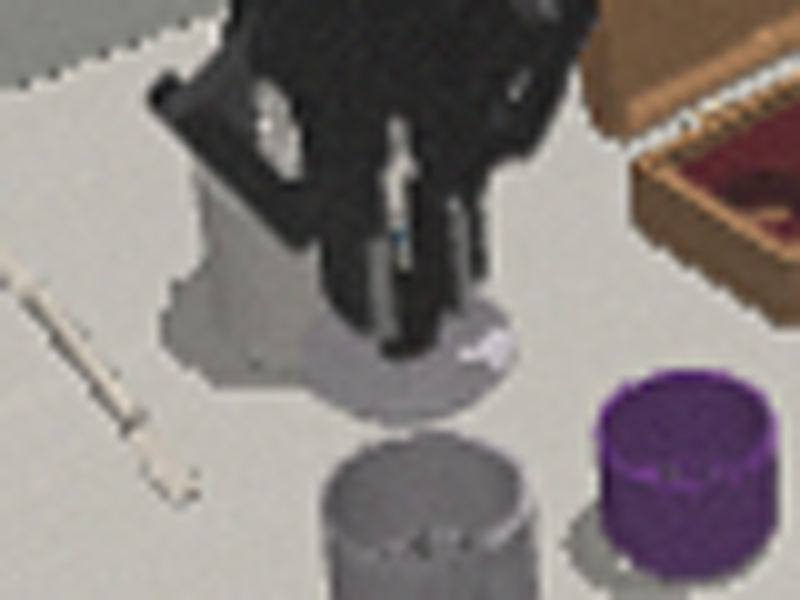

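The lid hangs level, its disc at (410,350), and its measured centre (0.464,0.300) matches the stack at (0.465,0.300). I'll lower it.

servo_tool:
  deltas:
    - [[10, 0, 0, -0.015, 0], [10, 0, 0, -0.015, 0], [10, 0, 0, -0.01, 0], [10, 0, 0, -0.003, 0], [10, 0, 0, -0.002, 0], [10, 0, 0, -0.001, 0], [10, 0, 0, 0, 0], [10, 0, 0, 0, 0]]

```text
time: 39.85
tool_pos: [0.4662, 0.3001, 0.1742]
tool_rot: [0.0, -0.0, 1.0, 0.0]
contact_force: [-1.7, -0.1, -1.4]
gripper_width: 0.192
grasp_force: 58.8
```

servo_tool:
  deltas:
    - [[10, 0, 0, -0.001, 0], [10, 0, 0, -0.001, 0], [10, 0, 0, -0.0005, 0], [10, 0, 0, -0.0005, 0], [10, 0, 0, 0, 0], [10, 0, 0, 0, 0], [10, 0, 0, 0, 0], [10, 0, 0, 0, 0]]

```text
time: 40.65
tool_pos: [0.466, 0.3, 0.1708]
tool_rot: [-0.0, -0.0, 1.0, 0.0]
contact_force: [-0.4, -0.9, -0.7]
gripper_width: 0.187
grasp_force: 58.8
```

servo_tool:
  deltas:
    - [[10, 0, 0, -0.0005, 0], [10, 0, 0, -0.0005, 0], [10, 0, 0, -0.0005, 0], [10, 0, 0, 0, 0], [10, 0, 0, 0, 0], [10, 0, 0, 0, 0], [10, 0, 0, 0, 0], [10, 0, 0, 0, 0]]

```text
time: 41.45
tool_pos: [0.4667, 0.3002, 0.1706]
tool_rot: [0.001, -0.0, 1.0, 0.0]
contact_force: [-1.1, -0.5, 5.9]
gripper_width: 0.185
grasp_force: 59.5
```

Contact came at the home height. I'll release and retreat.

servo_tool:
  deltas:
    - [[25, 0, 0, 0, 0], [35, 0, 0, 0, 0], [45, 0, 0, 0, 0], [50, 0, 0, 0, 0], [50, 0, 0, 0.02, 0], [50, 0, 0, 0.03, 0], [50, 0, 0, 0.02, 0], [50, 0, 0, 0, 0]]

```text
time: 42.25
tool_pos: [0.4678, 0.3009, 0.2432]
tool_rot: [0.003, -0.0, 1.0, 0.001]
contact_force: [0.2, -0.2, 0.2]
gripper_width: 0.496
grasp_force: 0.0
```

servo_tool:
  deltas:
    - [[50, 0, -0.04, 0, 0], [50, 0, -0.04, 0, 0], [50, 0, -0.04, 0, 0], [50, 0, -0.04, 0, 0], [50, 0, -0.04, 0, 0], [50, 0, 0, 0, 0], [50, 0, 0, 0, 0], [50, 0, 0, 0, 0]]

```text
time: 43.05
tool_pos: [0.4657, 0.1006, 0.2383]
tool_rot: [-0.001, -0.0, 1.0, 0.0]
contact_force: [-0.3, 0.1, 0.6]
gripper_width: 0.503
grasp_force: 0.0
```

Run:
```python
from h import *
stack(.180)
for n in('side','top'):
    Q=cloud(load(n)).reshape(-1,3);Q=Q[np.isfinite(Q).all(1)]
    S=Q[(np.hypot(Q[:,0]-.466,Q[:,1]-.3)<.028)&(abs(Q[:,2]-.18)<.006)];A=np.c_[S[:,:2]-[.466,.3],np.ones(len(S))]
    print(n,len(S),np.linalg.lstsq(A,S[:,2],rcond=None)[0].round(4))
look('final',at=(.466,.3,.1),w=100,h=75)
```

```text
tool [0.46567039 0.10056987 0.23832743]
side [0.4662 0.2997] 95 rim z med 0.1783 p90 0.1807 tilt [0.013 0.009 0.178]
top [0.4671 0.3015] 132 rim z med 0.1791 p90 0.1821 tilt [0.004 0.018 0.179]
side 160 [-0.0138  0.0057  0.179 ]
top 272 [-0.0074  0.0207  0.1798]
[405.76656812 366.54449272]
```

View pics/final.png

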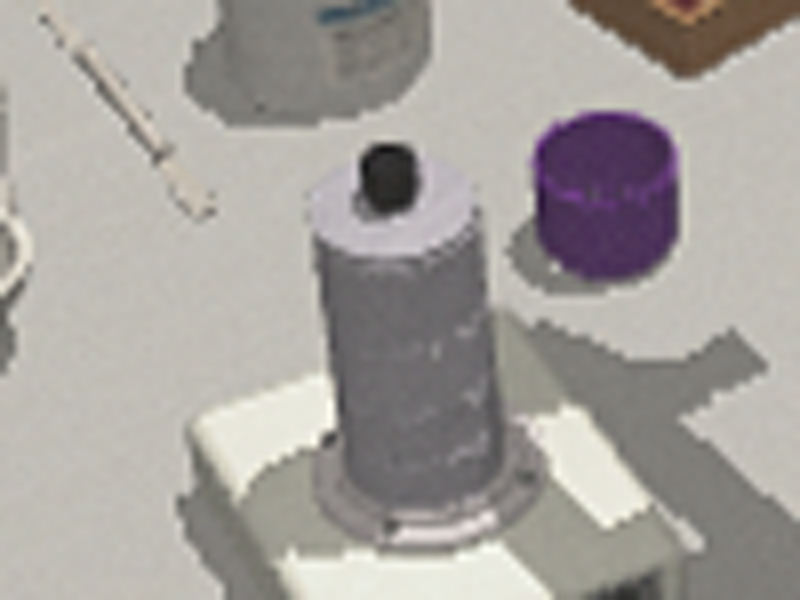

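The closed stack stands straight. The lid disc at (395,205) is level at 0.180 m, and the pan sits in the ring at (430,500). I'm handing the job in.

```bash
python3 -c "from plant import manip; print(manip.job_done())"
```

```text
the job is handed in; nothing more can be done
None
```

I built the stack on the shaker in the order pan, fine, medium, coarse, lid. The rim heights I measured put every piece home and level to within camera noise. I handed the job in after about 43 s of robot time; no verdict came back.

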